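# Weigh the blue bracket on the spring scale

### The job

Weigh the blue camera bracket: pick it up, hang it by its window from the hook of the spring scale, lowering it gently so that the scale is never pulled down near its stop, and let go of it. When it hangs still, press the red record button on the readout fully down and let it come up again, but not before. Leave the grey bracket standing where it is, and the blue one hanging.

Things in the scene. Friction and masses are not known exactly. Their poses are not given: they have to be found in the camera images.
- blue_bracket: Blue steel bracket, ~420 g, sizes in mm, upright on a 60x60x10 foot. Origin: centre of foot's underside; z up; x = normal of its plate, 8 thick (x), 40 wide (y), up to z=132. Window through the plate along x: 28 wide, floor z=50, roof z=95 at y=0, sloping 30 deg down to z=87 at its sides. Solid tab above (z 97-132) to grip, 40 across y or 8 across x. Same after a half turn about z.
- grey_bracket: A second bracket of the same shape and size in grey, origin and axes alike. Not to be weighed: leave it.
- scale_hook: Wire hook, 8 mm thick, of spring scale (all in mm). Origin: top of wire mid-saddle, 200 above table unloaded. Points along its -x, level; z up. Tip end 30 out, 16 above origin. At +x the wire climbs to 10 above at 35, then runs to a white column: face at x=150, 70 wide, top at 312. Slides down on a spring (0.6 N, then 130 N/m; stop at 65); bracket sinks it 20-35, bobbing ~1 s. 12 base below.
- record_top (a point): Centre of the top of the red round record button, 32 mm across, pressed straight down: 6 mm travel, 5 N when fully down, springs back. On top of the white readout box, 110 x 120 mm, 40 mm high.
Mind the look-alikes: they are no part of the job. Leave any green look-alike of the part that bears record_top alone.

How it is judged:
By the outcome, as a careful person would: the job done as asked, in the order asked, and still so for the second after the job is handed in, with the robot touching nothing.
It also fails if it takes over 58 s, if anything falls off the work surface, if the arm or the gripper's body presses on something with over 40 N, if the wrist force passes 120 N, or if a joint passes its speed limit or range.

### The arm

A 6-joint arm with a two-finger parallel gripper is mounted at the origin on the work surface. World frame = base frame: x ahead of the robot, y to its left, z up, the work surface at z = 0. Lengths are in mm, angles in degrees, forces in N, time in s.
With the tool pointing down it reaches from about 300 to 850 mm from the base axis. Payload 4.2 kg.
Tool frame: the origin (TCP) lies midway between the tips of the shut fingers; the grasp point (between the pads) lies env.grip_depth behind it (env.grip_depth is the distance from the TCP to the grasp point, in mm); z points along the fingers, y is the direction in which the jaws open and shut (so a half turn about z gives the same grasp; the last joint's range is limited). The gripper opens to 91 mm and grips with 3 to 60 N. Pads are 32 mm wide; open, the fingers measure 118 mm over their backs; the gripper's body (76 mm by 178 mm) begins 60 mm behind the grasp point.
Start: joints at [-69.5, 18.312, 89.639, -0, 72.044, -1.146], TCP at [212.108, -534.465, 213.976] pointing down, gripper open.
Joint ranges: [-177.97, 177.97], [-48.28, 115.42], [12.27, 149.76], [-77.06, 257.06], [2.81, 150.46], [-146.56, 146.56]. Speed limits (degrees/s): [147.25, 147.25, 180, 180, 180, 180].

### API

Orientations are given as [roll, pitch, yaw] about the fixed x, y, z axes, in that order (R = Rz(yaw) Ry(pitch) Rx(roll)).
In Python, from workcell import env, cams, spotter gives the robot as it stands.
- The arm moves only by the tool apply_moves, never from a script. Its argument "plan" is a list of rows, each an object with "jaw": the closure, from 0 (fully open) to 1 (shut); "delta_pos": the shift along the tool's x, y, z in mm, a list of three; "spin": the turn about the tool's z in rad. In form: [{"jaw": jaw, "delta_pos": [dx, dy, dz], "spin": spin}, ...]. A call has exactly 8 rows; each row is the pose to reach, as a shift and turn from the pose measured when the call began, along the tool's axes at that moment; what a row does not reach only later rows make up. A row lasts 1/8 s, in which the tool goes at most 62.5 mm and 10.7 degrees, less where a joint would pass 70% of its speed; a pose out of reach is approached as far as the arm can. A call with a gripper value outside its range is refused whole. The fingers move at their own pace and stop on an object; "squeeze" is the grip in N (left out, the last holds). Time passes only in rows, so rows that repeat a pose let the fingers close, or fill a call up. It gives the time, the measured TCP pose, the force and the opening at its end, in the units of the state.
- env.state(): the state, without advancing time (a new reading comes with each control period).
- cams.grab_frame(name): name is "scene" or "top" or "wrist"; returns the picture (400x640x3 uint8, red, green, blue); there is no depth.
- cams.calibration(name): a dict with "camera_matrix" (3x3 intrinsics, pixels), "rvec" (rotation vector, rad) and "tvec" (3), from world to camera coordinates, as OpenCV has them. Camera axes: x right, y down, z forward; pixel columns grow to the right and rows downward; lengths in mm; the calibration is good to about 2 mm. The wrist camera is an equidistant fisheye: a pixel r from the principal point sees the ray r / f radians off the axis. A picture is of the moment at which its call begins: read the wrist's pose just before it. calibration takes no time and is no camera call; for the wrist camera it gives the pose at the moment of the call.
- env.job_done(): hands the job in, once; it reports no verdict.
Trained networks look in the newest picture that a camera, given by its name, has taken for a name from the list of things; names that differ only in an ending like _2 or _b are one class to them, and where a whole thing is asked for, a point or a joint stands for the part that bears it (a point fixed in the world has none). Each returns a list of dicts, best first, with "confidence" (0 to 1); they miss things now and then, are a little off and sometimes report something else, mostly with a low value. They report only what shows in the picture. A call takes as long as a camera call. They do not tell look-alikes from the thing itself.
- spotter.masks_of(camera, target): "region" (400x640 bool, what is visible of it) and "extent" ([left, top, right, bottom] in pixels, round what is visible of it).
The state is a dict: "time_s": time; "qpos": joint angles; "qvel": joint speeds; "effort": joint torques, N m; "ee_pos": TCP position; "ee_rot": TCP orientation; "force": force on the tool from outside, world axes, zero at the start; "torque": the same for the moment, N m; "gripper_width": finger opening in mm.
Only numpy, scipy, OpenCV 4.12 (cv2) and the standard library are available. Lean on these libraries where they do the work, as an engineer would, in place of code of your own. Each camera call takes 0.05 s, during which the arm holds its last target.

## Working session

There is one attempt and no reset: what is moved stays moved. The work goes in short steps, Python scripts to look and compute and a tool call to move; the robot and the scene stay as the last step left them, time stands still between calls to the robot, and variables do not carry over. Pictures are saved under pics/ and viewed, and the job is handed in when it is done.

Besides the shell and the picture viewer there is one more tool, called by a JSON object that holds its "method" and its "body", one argument or row to a line. apply_moves: Moves the arm, as the interface text tells. Its arguments: {"type":"object","properties":{"plan":{"type":"array"},"squeeze":{"type":"number"}},"required":["plan"]}

```bash
ls; mkdir -p pics; python3 - <<'E'
from workcell import env,cams,spotter
import cv2
print(env.grip_depth,env.state())
for n in ["scene","top","wrist"]:
    cv2.imwrite(f"pics/{n}0.png",cams.grab_frame(n)[:,:,::-1])
    c=cams.calibration(n);print(n,c)
    for t in ["blue_bracket","grey_bracket","scale_hook","record_top"]:
        for m in spotter.masks_of(n,t): print(n,t,m["confidence"],m["extent"],m["region"].sum())
E
```

```text
pics
18.8 {'time_s': 0.0, 'qpos': array([-6.94994289e+01,  1.83516077e+01,  8.97051232e+01, -3.04425939e-03,
        7.20425040e+01, -1.14762542e+00]), 'qvel': array([ 0.03826364, -0.04704302,  0.03080783,  0.05447334, -0.07062022,
       -0.04948753]), 'effort': array([-7.32783574e-04, -4.12461448e+01, -2.31976837e+01,  7.25987297e-02,
        4.57326591e-02, -1.37916945e-04]), 'ee_pos': array([ 211.9193083 , -533.99834671,  213.12929459]), 'ee_rot': array([-1.79900727e+02,  9.06224689e-04,  2.16491384e+01]), 'force': array([0.08239967, 0.42269926, 0.55763364]), 'torque': array([-0.03968936, -0.03228415, -0.01646315]), 'gripper_width': 90.97420639056989}
scene {'camera_matrix': array([[427.33137798,   0.        , 322.50587159],
       [  0.        , 427.33137798, 196.96274612],
       [  0.        ,   0.        ,   1.        ]]), 'rvec': array([ 0.98942912,  2.59473369, -0.88502499]), 'tvec': array([ 326.4663567 , -187.13851723, 1247.82660563])}
scene blue_bracket 0.76 [357.6, 246.5, 397.1, 298.6] 967
scene grey_bracket 0.58 [332.4, 320.6, 374.3, 372.5] 1038
scene grey_bracket 0.21 
[... 412 characters left out ...]
   1.        ]]), 'rvec': array([ 2.17289179, -2.20307857,  0.04803117]), 'tvec': array([  75.13028258,  480.25576684, 1155.04313711])}
top blue_bracket 0.79 [249.8, 187.5, 272.5, 209.4] 480
top grey_bracket 0.68 [220.7, 130.6, 244.1, 160.3] 552
top scale_hook 0.89 [386.7, 131.7, 467.9, 167.2] 405
top record_top 0.65 [413.2, 261.8, 424.4, 276.1] 133
wrist {'camera_matrix': array([[309.70691629,   0.        , 319.60672644],
       [  0.        , 309.70691629, 199.20833755],
       [  0.        ,   0.        ,   1.        ]]), 'rvec': array([-2.41178427,  1.63713192,  0.217595  ]), 'tvec': array([-575.38879317,  -29.72782472,  390.905046  ])}
wrist record_top 0.81 [79.0, 34.3, 100.3, 59.6] 404
```

View pics/scene0.png

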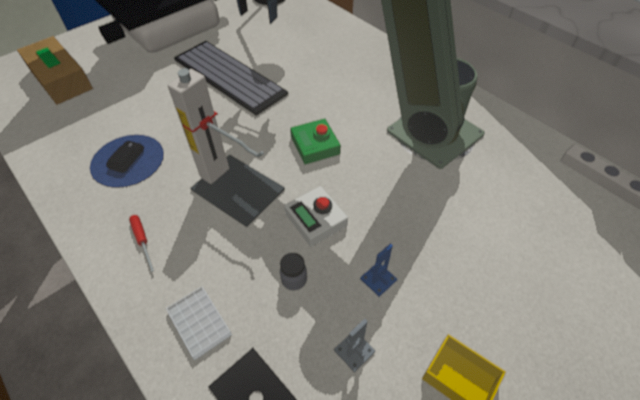

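View pics/top0.png

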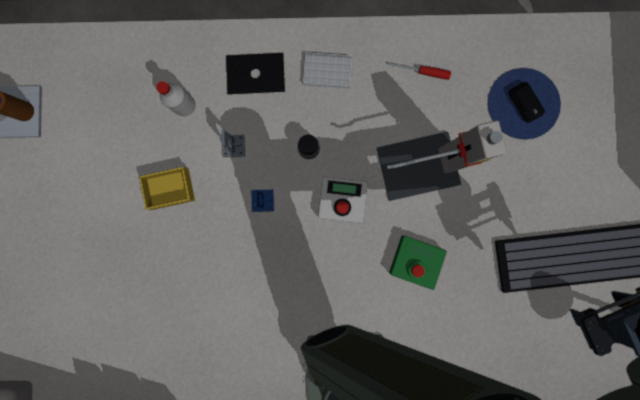

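View pics/wrist0.png

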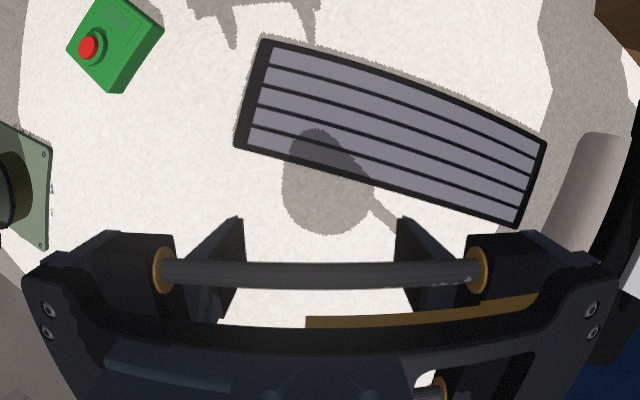

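The scene and top images show these candidates:
- **Blue bracket:** scene (379,272), top (262,200).
- **Grey bracket, leave:** scene (355,346), top (232,146).
- **White readout's red button:** scene (322,204), top (343,207).
- **Green look-alike, leave:** scene (320,131), top (418,270).
- **Hook:** top, roughly (388,167) to (462,154), with the column at about (490,140).

Next I'll take close crops.

```bash
cat > h.py <<'E'
import numpy as np,cv2
from workcell import env,cams,spotter
from scipy.optimize import least_squares
from scipy.spatial.transform import Rotation as R
def P(n):
    c=cams.calibration(n);return c["camera_matrix"],cv2.Rodrigues(c["rvec"])[0],np.array(c["tvec"]).ravel()
def proj(n,X,c=None):
    K,Rm,t=c or P(n);p=np.atleast_2d(X)@Rm.T+t
    if n=="wrist":
        r=np.hypot(p[:,0],p[:,1]);th=np.arctan2(r,p[:,2]);u=p[:,:2]/np.maximum(r,1e-9)[:,None]*th[:,None]
    else: u=p[:,:2]/p[:,2:]
    return u*K[0,0]+K[:2,2]
def ray(n,uv,c=None):
    K,Rm,t=c or P(n);u=(np.asarray(uv,float)-K[:2,2])/K[0,0]
    if n=="wrist":
        th=np.hypot(*u);d=np.r_[u/max(th,1e-9)*np.sin(th),np.cos(th)]
    else: d=np.r_[u,1];
    d=Rm.T@d;return -Rm.T@t,d/np.linalg.norm(d)
def atz(n,uv,z,c=None):
    o,d=ray(n,uv,c);return o+d*(z-o[2])/d[2]
def tri(obs):
    A=np.zeros((3,3));b=np.zeros(3);
    for o,d in obs:
        M=np.eye(3)-np.outer(d,d);A+=M;b+=M@o
    X=np.linalg.solve(A,b);return X,[np.linalg.norm((np.eye(3)-np.outer(d,d))@(X-o)) for o,d in obs]
def crop(im,x0,y0,x1,y1,s,fn):
    cv2.imwrite(fn,cv2.resize(im[y0:y1,x0:x1],None,fx=s,fy=s,interpolation=cv2.INTER_CUBIC))
E
python3 - <<'E'
from h import *
t=cv2.imread("pics/top0.png");s=cv2.imread("pics/scene0.png")
a=cv2.resize(t[120:220,215:375],None,fx=5,fy=5,interpolation=cv2.INTER_CUBIC);cv2.imwrite("pics/c1.png",a)
crop(t,370,110,520,210,5,"pics/c2.png")
crop(s,310,180,420,380,3,"pics/c3.png")
crop(s,160,60,300,230,3.5,"pics/c4.png")
E
```

```text
(no output)
```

View pics/c1.png

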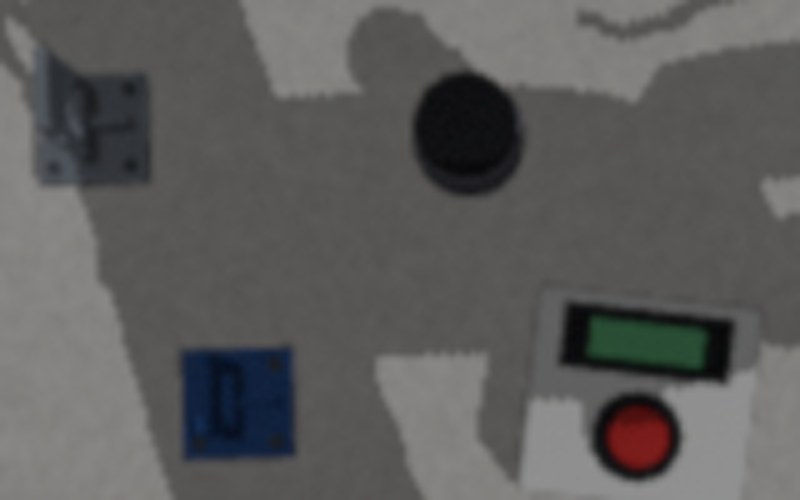

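View pics/c2.png

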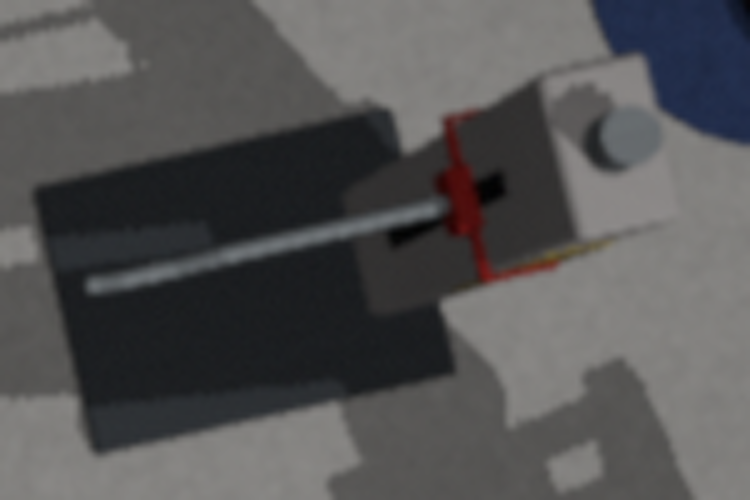

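View pics/c3.png

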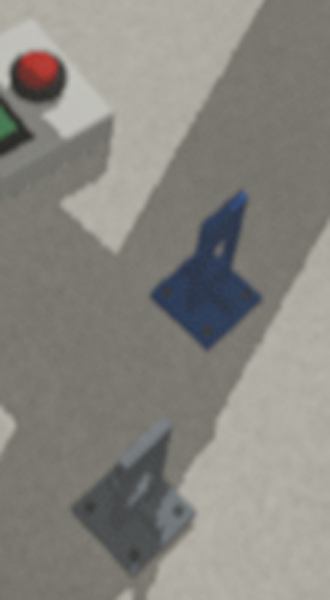

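View pics/c4.png

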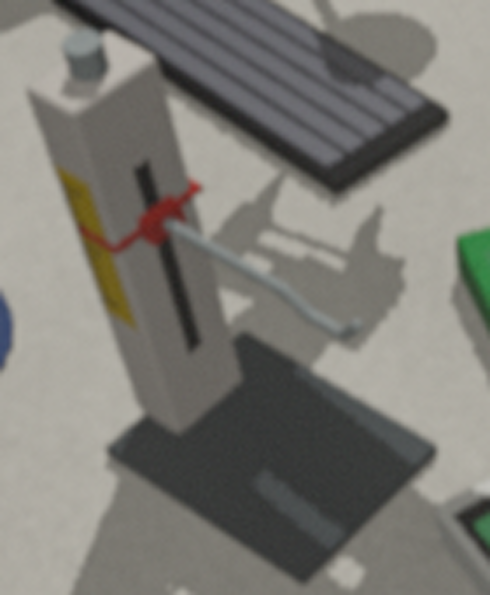

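```bash
cat > m.py <<'E'
from h import *
T=lambda x,y,s,x0,y0:(np.array([x,y])+.5)/s-.5+[x0,y0]
ct,cs=P("top"),P("scene")
print("cam centers",-ct[1].T@ct[2],-cs[1].T@cs[2])
t1=lambda x,y:T(x,y,5,215,120); t2=lambda x,y:T(x,y,5,370,110)
s3=lambda x,y:T(x,y,3,310,180); s4=lambda x,y:T(x,y,3.5,160,60)
print("blue foot top");
for p in [(180,350),(291,347),(294,455),(184,458)]: print(atz("top",t1(*p),10,ct).round(1))
for p in [(150,297),(207,348),(262,297)]: print(" s",atz("scene",s3(*p),10,cs).round(1))
print("grey")
for p in [(35,75),(150,75),(152,183),(37,183)]: print(atz("top",t1(*p),10,ct).round(1))
print("button", atz("top",t1(638,436),48,ct).round(1), tri([ray("top",t1(638,436),ct),ray("scene",s3(39,68),cs)]))
print("tip",tri([ray("top",t2(92,285),ct),ray("scene",s4(350,327),cs)]),atz("top",t2(92,285),216,ct),atz("scene",s4(350,327),216,cs))
print("carriage",tri([ray("top",t2(445,205),ct),ray("scene",s4(170,225),cs)]))
for p in [(35,187),(95,453),(455,372),(392,108)]: print("base",atz("top",t2(*p),12,ct).round(1))
for p in [(542,80),(580,238),(675,212),(640,55)]: print("coltop",atz("top",t2(*p),312,ct).round(1))
E
python3 m.py
```

```text
cam centers [ 416.81103072   55.86389857 1180.49252393] [846.64679413 464.04438384 875.51376929]
blue foot top
[495.8 247.8  10. ]
[496.6 187.6  10. ]
[438.1 186.5  10. ]
[437.3 246.   10. ]
 s [496.5 191.2  10. ]
 s [494.4 247.5  10. ]
 s [434.6 246.6  10. ]
grey
[647.3 326.3  10. ]
[646.3 263.5  10. ]
[587.  262.6  10. ]
[588.  325.3  10. ]
button [444.9   2.6  48. ] (array([443.1401866 ,   4.58660391,  60.74177999]), [np.float64(2.011026465639706), np.float64(2.01102646563964)])
tip (array([529.91136293, -94.07102115, 213.71923222]), [np.float64(0.9756078182156853), np.float64(0.9756078182156384)]) [528.89860931 -93.06558407 216.        ] [531.64094175 -92.92305405 216.        ]
carriage (array([ 562.04335229, -252.09176054,  208.534325  ]), [np.float64(1.8644314423400568), np.float64(1.8644314423398933)])
base [606.4 -94.9  12. ]
base [ 461.8 -124.1   12. ]
base [ 502.7 -318.4   12. ]
base [ 646.5 -288.9   12. ]
coltop [ 598.  -260.9  312. ]
coltop [ 533.8 -273.9  312. ]
coltop [ 543.7 -312.2  312. ]
coltop [ 607.5 -300.6  312. ]
```

```bash
cat >> h.py <<'E'
def delta(target,yaw):
    s=env.state();Rm=R.from_euler("xyz",s["ee_rot"],degrees=True).as_matrix()
    d=Rm.T@(np.array(target)-s["ee_pos"]);spin=-np.radians((yaw-s["ee_rot"][2]+180)%360-180)
    print("t",round(s["time_s"],2),"pos",s["ee_pos"].round(1),"rot",s["ee_rot"].round(2),"F",s["force"].round(2),"w",round(s["gripper_width"],1));print("delta",d.round(1),"spin",round(spin,3));return d,spin
E
python3 - <<'E'
from h import *
delta((467,217,260),90.7)
K,Rm,t=P("wrist");C=-Rm.T@t;s=env.state();Rt=R.from_euler("xyz",s["ee_rot"],degrees=True).as_matrix()
print("cam in tool",Rt.T@(C-s["ee_pos"]),"axis",Rt.T@Rm[2])
# overlay
def model(px,py,yaw):
    b=[]
    V=lambda a:np.array(a)@np.array([[np.cos(yaw),np.sin(yaw),0],[-np.sin(yaw),np.cos(yaw),0],[0,0,1]])+[px,py,0]
    return [V([[30,30,10],[30,-30,10],[-30,-30,10],[-30,30,10],[30,30,10]])]+[V([[x,20,10],[x,20,132],[x,-20,132],[x,-20,10]]) for x in(4,-4)]+[V([[x,14,50],[x,14,87],[x,0,95],[x,-14,87],[x,-14,50],[x,14,50]]) for x in(4,-4)]
for n,box,s in [("top",(235,170,295,230),10),("scene",(345,230,415,310),7)]:
    im=cv2.imread(f"pics/{n}0.png")[box[1]:box[3],box[0]:box[2]];im=cv2.resize(im,None,fx=s,fy=s,interpolation=cv2.INTER_CUBIC)
    for l in model(467,217,np.radians(90.8)):
        p=(proj(n,l)-box[:2]+.5)*s;cv2.polylines(im,[p.round().astype(int)],False,(0,255,255),1)
    cv2.imwrite(f"pics/ov_{n}.png",im)
E
```

```text
t 0.75 pos [ 212.1 -534.5  214. ] rot [179.99  -0.    21.65] F [-0.08  0.56 -0.03] w 91.4
delta [ 514.1 -604.4  -46.1] spin -1.205
cam in tool [  73.5906835     0.35998986 -171.13461985] axis [-2.61285607e-01  3.48153569e-05  9.65261535e-01]
```

View pics/ov_top.png

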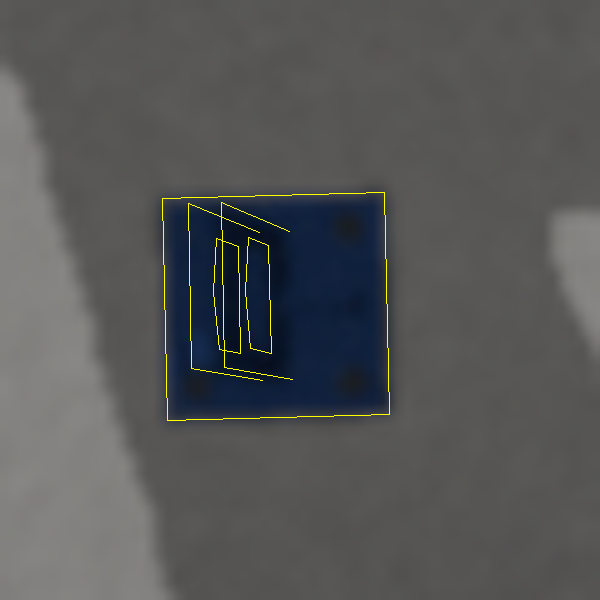

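View pics/ov_scene.png

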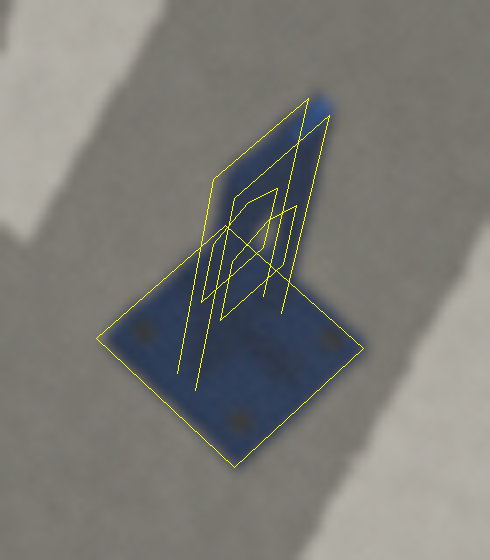

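{"method": "apply_moves", "body": {
  "plan": [
    {"jaw": 0, "delta_pos": [30, -35, -20], "spin": -0.15},
    {"jaw": 0, "delta_pos": [64, -75, -40], "spin": -0.3},
    {"jaw": 0, "delta_pos": [98, -115, -46], "spin": -0.45},
    {"jaw": 0, "delta_pos": [132, -155, -46], "spin": -0.6},
    {"jaw": 0, "delta_pos": [166, -195, -46], "spin": -0.75},
    {"jaw": 0, "delta_pos": [200, -235, -46], "spin": -0.9},
    {"jaw": 0, "delta_pos": [234, -275, -46], "spin": -1.05},
    {"jaw": 0, "delta_pos": [268, -315, -46], "spin": -1.2}
  ],
  "squeeze": 30
}}

```text
time_s: 1.75
ee_pos: [345.3, -141.3, 260.3]
ee_rot: [179.9, 0.0, 90.7]
force: [1.6, -0.4, 0.4]
gripper_width: 91.1
```

```bash
python3 -c "
from h import *
delta((467,195,260),90.7)"
```

```text
t 1.75 pos [ 345.3 -141.3  260.3] rot [1.7993e+02 3.0000e-02 9.0660e+01] F [ 1.57 -0.41  0.38] w 91.1
delta [3.348e+02 1.255e+02 2.000e-01] spin -0.001
```

{"method": "apply_moves", "body": {
  "plan": [
    {"jaw": 0, "delta_pos": [45, 17, 0], "spin": 0},
    {"jaw": 0, "delta_pos": [95, 35, 0], "spin": 0},
    {"jaw": 0, "delta_pos": [145, 55, 0], "spin": 0},
    {"jaw": 0, "delta_pos": [195, 74, 0], "spin": 0},
    {"jaw": 0, "delta_pos": [245, 93, 0], "spin": 0},
    {"jaw": 0, "delta_pos": [290, 110, 0], "spin": 0},
    {"jaw": 0, "delta_pos": [325, 122, 0], "spin": 0},
    {"jaw": 0, "delta_pos": [335, 125, 0], "spin": 0}
  ]
}}

```text
time_s: 2.75
ee_pos: [466.8, 196.8, 259.9]
ee_rot: [179.9, 0.0, 90.8]
force: [0.6, 0.2, 0.5]
gripper_width: 91.1
```

```bash
cat > ovw.py <<'E'
from h import *
import sys
def model(px,py,yaw):
    V=lambda a:np.array(a)@np.array([[np.cos(yaw),np.sin(yaw),0],[-np.sin(yaw),np.cos(yaw),0],[0,0,1]])+[px,py,0]
    return [V([[30,30,10],[30,-30,10],[-30,-30,10],[-30,30,10],[30,30,10]])]+[V([[4,20,132],[4,-20,132],[-4,-20,132],[-4,20,132],[4,20,132]])]
if __name__=="__main__":
    px,py,yaw=map(float,sys.argv[1:4]);tag=sys.argv[4]
    delta((px,py,97),yaw)
    c=P("wrist");im=cams.grab_frame("wrist")[:,:,::-1].copy();cv2.imwrite(f"pics/w{tag}.png",im)
    for m in spotter.masks_of("wrist","blue_bracket"): print(m["confidence"],m["extent"])
    q=proj("wrist",[[px,py,60]],c)[0].astype(int);x0=int(np.clip(q[0]-120,0,400));y0=int(np.clip(q[1]-100,0,200))
    a=cv2.resize(im[y0:y0+200,x0:x0+240],None,fx=3,fy=3,interpolation=cv2.INTER_CUBIC)
    for l in model(px,py,np.radians(yaw)):
        cv2.polylines(a,[((proj("wrist",l,c)-[x0,y0]+.5)*3).round().astype(int)],False,(0,255,255),1)
    cv2.imwrite(f"pics/ow{tag}.png",a);print(x0,y0)
E
python3 ovw.py 467 217 90.8 1
```

```text
t 2.75 pos [466.8 196.8 259.9] rot [1.7995e+02 4.0000e-02 9.0790e+01] F [0.6  0.25 0.52] w 91.1
delta [ 20.3   0.3 162.9] spin -0.0
0.57 [294.5, 135.6, 342.3, 180.0]
199 61
```

View pics/ow1.png

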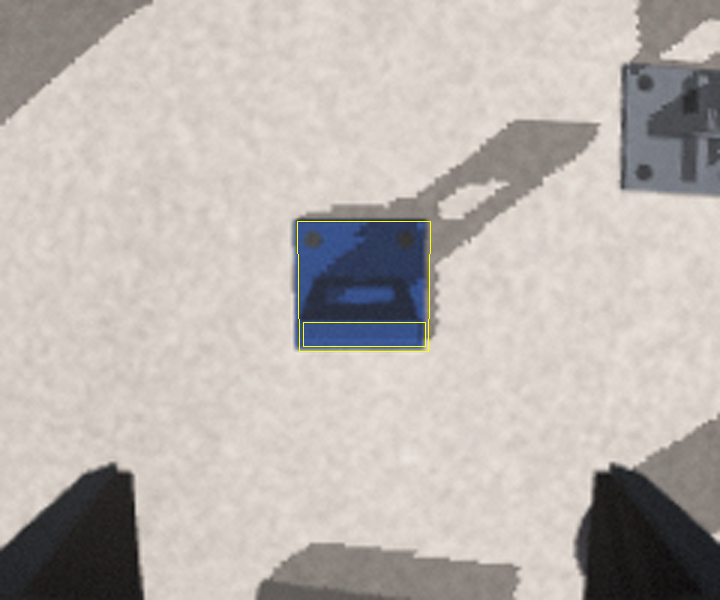

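The wrist view shows the model outline lying on the blue bracket at (320,155) to within about 1 px. The grey bracket is off to the right at (425,105). Now I descend and grip.

{"method": "apply_moves", "body": {
  "plan": [
    {"jaw": 0, "delta_pos": [20, 0, 10], "spin": 0},
    {"jaw": 0, "delta_pos": [20, 0, 40], "spin": 0},
    {"jaw": 0, "delta_pos": [20, 0, 75], "spin": 0},
    {"jaw": 0, "delta_pos": [20, 0, 110], "spin": 0},
    {"jaw": 0, "delta_pos": [20, 0, 140], "spin": 0},
    {"jaw": 0, "delta_pos": [20, 0, 158], "spin": 0},
    {"jaw": 0, "delta_pos": [20, 0, 163], "spin": 0},
    {"jaw": 0.2, "delta_pos": [20, 0, 163], "spin": 0}
  ]
}}

```text
time_s: 3.85
ee_pos: [466.2, 215.2, 97.1]
ee_rot: [180.0, 0.1, 90.7]
force: [0.8, 1.1, 0.2]
gripper_width: 83.5
```

```bash
python3 ovw.py 467 217 90.8 2
```

```text
t 3.85 pos [466.2 215.2  97.1] rot [1.7996e+02 6.0000e-02 9.0700e+01] F [0.79 1.09 0.25] w 83.5
delta [1.8 0.8 0.1] spin -0.002
0.86 [277.0, 167.6, 356.8, 266.3]
200 119
```

View pics/ow2.png

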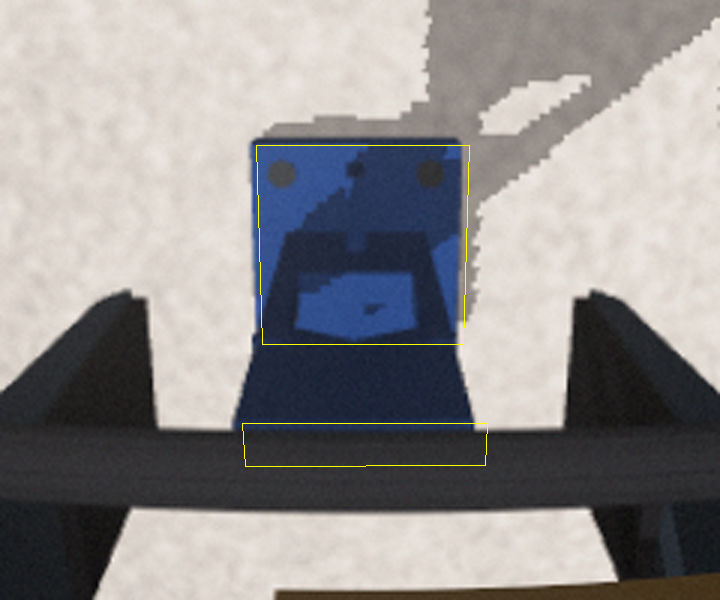

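{"method": "apply_moves", "body": {
  "plan": [
    {"jaw": 0.2, "delta_pos": [3, -1, 0], "spin": 0},
    {"jaw": 0.4, "delta_pos": [3, -1, 0], "spin": 0},
    {"jaw": 0.7, "delta_pos": [3, -1, 0], "spin": 0},
    {"jaw": 0.7, "delta_pos": [3, -1, 0], "spin": 0},
    {"jaw": 0.7, "delta_pos": [3, -1, 0], "spin": 0},
    {"jaw": 0.7, "delta_pos": [3, -1, 0], "spin": 0},
    {"jaw": 0.7, "delta_pos": [3, -1, 0], "spin": 0},
    {"jaw": 0.7, "delta_pos": [3, -1, 0], "spin": 0}
  ],
  "squeeze": 35
}}

```text
time_s: 4.95
ee_pos: [465.6, 218.4, 97.7]
ee_rot: [179.9, 0.0, 90.7]
force: [-0.9, -0.5, -0.2]
gripper_width: 39.5
```

```bash
python3 ovw.py 465.5 218 90.8 3
```

```text
t 4.95 pos [465.6 218.4  97.7] rot [1.7989e+02 3.0000e-02 9.0710e+01] F [-0.94 -0.53 -0.25] w 39.5
delta [-0.4 -0.1  0.7] spin -0.002
0.83 [279.8, 169.7, 356.9, 262.5]
199 122
```

View pics/ow3.png

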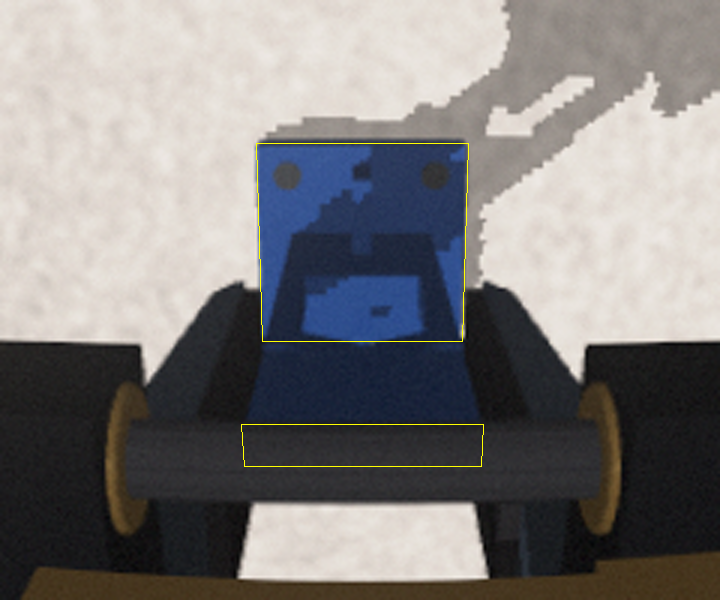

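{"method": "apply_moves", "body": {
  "plan": [
    {"jaw": 0.7, "delta_pos": [0, 0, -15], "spin": 0},
    {"jaw": 0.7, "delta_pos": [0, 0, -45], "spin": 0},
    {"jaw": 0.7, "delta_pos": [0, 0, -80], "spin": 0},
    {"jaw": 0.7, "delta_pos": [-15, 0, -115], "spin": 0},
    {"jaw": 0.7, "delta_pos": [-40, 0, -150], "spin": -0.05},
    {"jaw": 0.7, "delta_pos": [-70, 0, -185], "spin": -0.1},
    {"jaw": 0.7, "delta_pos": [-105, -2, -215], "spin": -0.15},
    {"jaw": 0.7, "delta_pos": [-140, -4, -232], "spin": -0.19}
  ]
}}

```text
time_s: 6.05
ee_pos: [462.9, 77.4, 332.0]
ee_rot: [179.7, 0.1, 101.7]
force: [1.3, -0.5, -4.1]
gripper_width: 39.4
```

```bash
python3 -c "
from h import *
delta((455,-40,330),101.7)"
```

```text
t 6.05 pos [462.9  77.4 332. ] rot [1.7973e+02 7.0000e-02 1.0170e+02] F [ 1.35 -0.51 -4.07] w 39.4
delta [-113.4  -31.6    2. ] spin -0.0
```

{"method": "apply_moves", "body": {
  "plan": [
    {"jaw": 0.7, "delta_pos": [-15, -4, 0], "spin": 0},
    {"jaw": 0.7, "delta_pos": [-35, -10, 0], "spin": 0},
    {"jaw": 0.7, "delta_pos": [-60, -17, 1], "spin": 0},
    {"jaw": 0.7, "delta_pos": [-85, -24, 2], "spin": 0},
    {"jaw": 0.7, "delta_pos": [-103, -29, 2], "spin": 0},
    {"jaw": 0.7, "delta_pos": [-113, -32, 2], "spin": 0},
    {"jaw": 0.7, "delta_pos": [-113, -32, 2], "spin": 0},
    {"jaw": 0.7, "delta_pos": [-113, -32, 2], "spin": 0}
  ]
}}

```text
time_s: 7.05
ee_pos: [454.5, -39.0, 329.9]
ee_rot: [179.7, 0.0, 101.7]
force: [0.5, 0.3, -3.2]
gripper_width: 39.4
```

```bash
cat > hk.py <<'E'
from h import *
import sys
tag=sys.argv[1];delta((518,-40,232),101.7)
c=P("wrist");im=cams.grab_frame("wrist")[:,:,::-1].copy();cv2.imwrite(f"pics/h{tag}.png",im)
O=np.array([536,-123.4,200]);a=np.radians(-78.3);ax=np.array([np.cos(a),np.sin(a),0])
pts=[O-30*ax+[0,0,16],O,O+35*ax+[0,0,10],O+148*ax+[0,0,10],O+150*ax+[0,0,112]]
for p,q in zip(pts,proj("wrist",pts,c)): 
    print(p.round(1),q.round(1));cv2.circle(im,tuple(q.round().astype(int)),2,(0,255,255),1)
cv2.imwrite(f"pics/ho{tag}.png",im)
E
python3 hk.py 1
```

```text
t 7.05 pos [454.5 -39.  329.9] rot [1.7974e+02 3.0000e-02 1.0172e+02] F [ 0.53  0.32 -3.17] w 39.4
delta [-13.8  61.5  98.2] spin 0.0
[529.9 -94.  216. ] [379.5 260. ]
[ 536.  -123.4  200. ] [374.9 277.4]
[ 543.1 -157.7  210. ] [373.9 307.8]
[ 566.  -268.3  210. ] [366. 374.]
[ 566.4 -270.3  312. ] [376.3 436.9]
```

View pics/ho1.png

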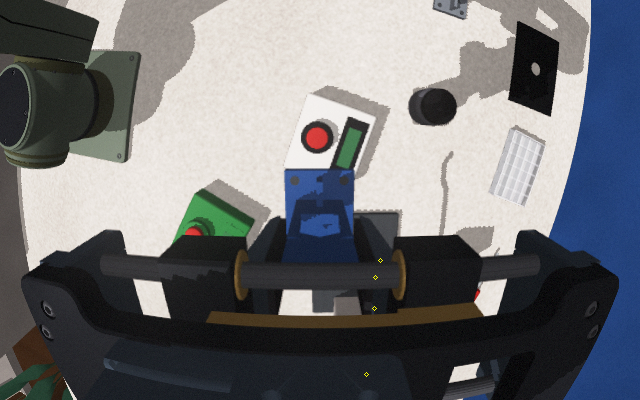

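{"method": "apply_moves", "body": {
  "plan": [
    {"jaw": 0.7, "delta_pos": [-2, 8, 10], "spin": 0},
    {"jaw": 0.7, "delta_pos": [-5, 20, 28], "spin": 0},
    {"jaw": 0.7, "delta_pos": [-8, 35, 52], "spin": 0},
    {"jaw": 0.7, "delta_pos": [-11, 50, 76], "spin": 0},
    {"jaw": 0.7, "delta_pos": [-13, 58, 92], "spin": 0},
    {"jaw": 0.7, "delta_pos": [-14, 61, 98], "spin": 0},
    {"jaw": 0.7, "delta_pos": [-14, 61, 98], "spin": 0},
    {"jaw": 0.7, "delta_pos": [-14, 61, 98], "spin": 0}
  ]
}}

```text
time_s: 8.1
ee_pos: [517.7, -40.3, 233.2]
ee_rot: [179.6, 0.1, 101.7]
force: [0.4, -0.3, -3.5]
gripper_width: 39.8
```

```bash
cat > st.py <<'E'
from h import *
import sys
tag=sys.argv[1];s=env.state();p=s["ee_pos"]
O=np.array([536,-123.4,200]);a=np.radians(-78.3);ax=np.array([np.cos(a),np.sin(a),0]);lat=np.array([-ax[1],ax[0],0])
print("t",s["time_s"],"pos",p.round(1),s["ee_rot"].round(2),"F",s["force"].round(2),"along",((p-O)@-ax).round(1),"lat",((p-O)@lat).round(1),"z0",(p[2]-97.7).round(1),"w",s["gripper_width"].round(1))
W=[]
for n,s_ in [("top",5),("scene",5)]:
    im=cams.grab_frame(n)[:,:,::-1].copy();cv2.imwrite(f"pics/{n}{tag}.png",im)
    pts=np.array([O-30*ax+[0,0,16],O,O+35*ax+[0,0,10]]);q=proj(n,pts)
    m=q.mean(0).astype(int);x0,y0=m[0]-70,m[1]-60
    A=cv2.resize(im[y0:y0+110,x0:x0+140],None,fx=s_,fy=s_,interpolation=cv2.INTER_CUBIC)
    if len(sys.argv)>2:
        for u in q: cv2.circle(A,tuple(((u-[x0,y0]+.5)*s_).round().astype(int)),3,(0,255,255),1)
        b=p-[0,0,97.7]
        for l in [[[20,132],[-20,132],[-20,0],[20,0],[20,132]],[[14,50],[14,87],[0,95],[-14,87],[-14,50],[14,50]]]:
            L=np.array([b+lat*y+np.array([0,0,z]) for y,z in l]);cv2.polylines(A,[((proj(n,L)-[x0,y0]+.5)*s_).round().astype(int)],False,(0,255,255),1)
    cv2.imwrite(f"pics/{n}{tag}c.png",A);print(n,x0,y0)
E
python3 st.py 2 o
```

```text
Traceback (most recent call last):
  File "st.py", line 5, in <module>
    print("t",s["time_s"],"pos",p.round(1),s["ee_rot"].round(2),"F",s["force"].round(2),"along",((p-O)@-ax).round(1),"lat",((p-O)@lat).round(1),"z0",(p[2]-97.7).round(1),"w",s["gripper_width"].round(1))
                                                                                                                                                                              ^^^^^^^^^^^^^^^^^^^^^^^^
AttributeError: 'float' object has no attribute 'round'
```

```bash
sed -i 's/s\["gripper_width"\].round(1)/s["gripper_width"]/' st.py; python3 st.py 2 o
```

```text
t 8.1 pos [517.7 -40.3 233.2] [1.7964e+02 6.0000e-02 1.0173e+02] F [ 0.38 -0.3  -3.5 ] along 85.1 lat -1.0 z0 135.5 w 39.75960199477058
top 331 103
scene 179 88
```

View pics/top2c.png

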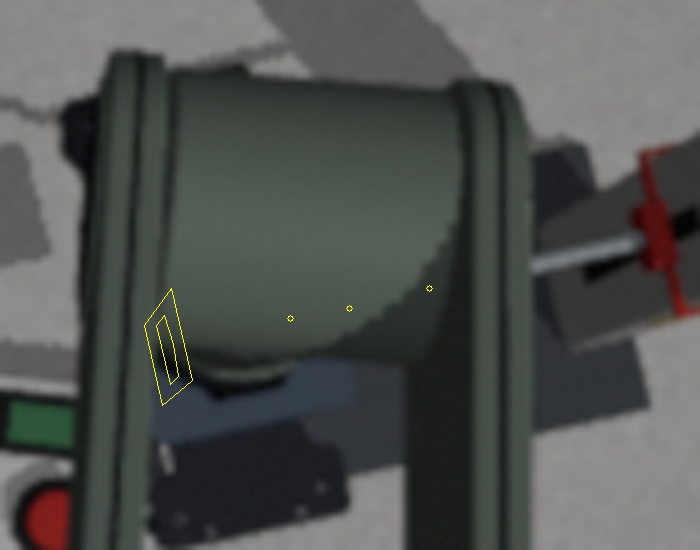

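View pics/scene2c.png

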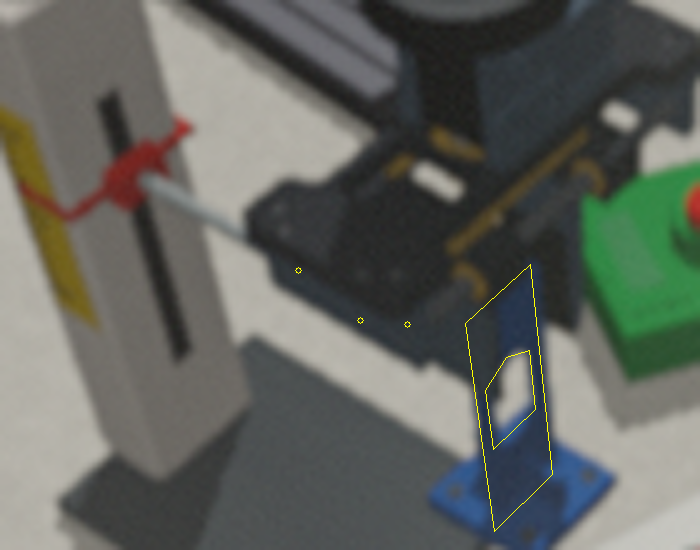

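View pics/scene2.png

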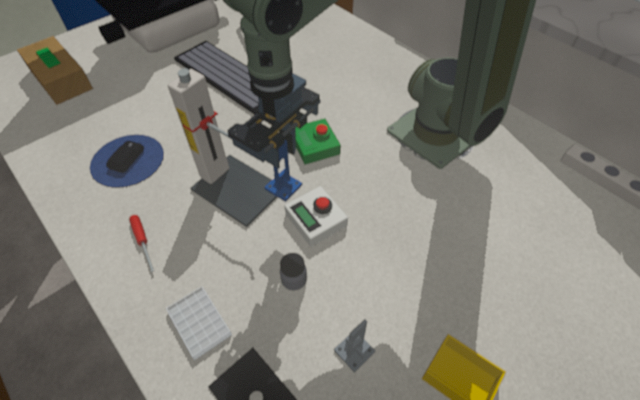

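View pics/top2.png

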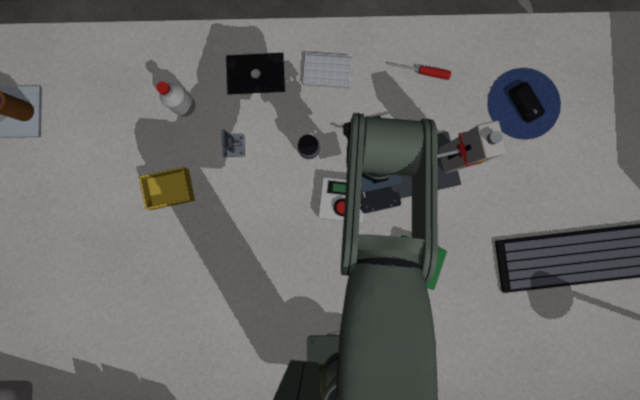

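{"method": "apply_moves", "body": {
  "plan": [
    {"jaw": 0.7, "delta_pos": [-8, 1, 0], "spin": 0},
    {"jaw": 0.7, "delta_pos": [-18, 1, 0], "spin": 0},
    {"jaw": 0.7, "delta_pos": [-28, 1, 0], "spin": 0},
    {"jaw": 0.7, "delta_pos": [-38, 1, 0], "spin": 0},
    {"jaw": 0.7, "delta_pos": [-47, 1, 0], "spin": 0},
    {"jaw": 0.7, "delta_pos": [-54, 1, 0], "spin": 0},
    {"jaw": 0.7, "delta_pos": [-60, 1, 0], "spin": 0},
    {"jaw": 0.7, "delta_pos": [-65, 1, 0], "spin": 0}
  ]
}}

```text
time_s: 9.2
ee_pos: [531.9, -104.0, 233.2]
ee_rot: [179.6, 0.1, 101.7]
force: [-0.2, 0.6, -3.6]
gripper_width: 39.9
```

```bash
python3 st.py 3
```

```text
t 9.2 pos [ 531.9 -104.   233.2] [1.7964e+02 6.0000e-02 1.0173e+02] F [-0.24  0.65 -3.62] along 19.8 lat -0.1 z0 135.5 w 39.93897015335434
top 331 103
scene 179 88
```

View pics/scene3c.png

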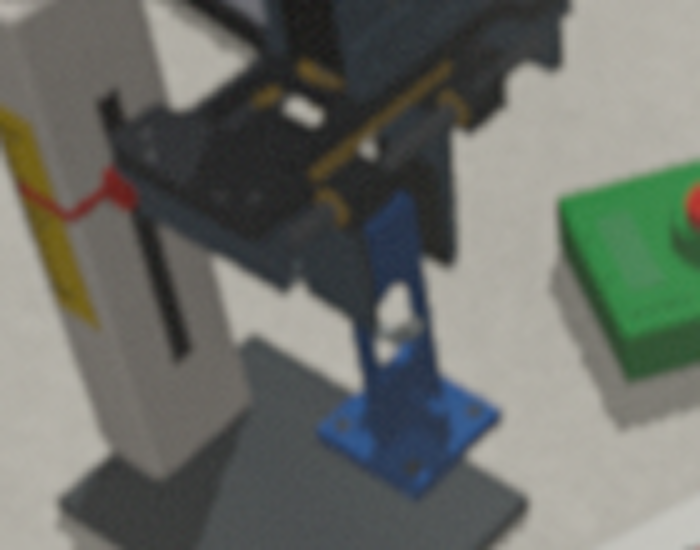

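The scene crop shows the hook tip through the blue window at about (260,153). It is clear above and below, and there is no contact force.

{"method": "apply_moves", "body": {
  "plan": [
    {"jaw": 0.7, "delta_pos": [-6, 0, 0], "spin": 0},
    {"jaw": 0.7, "delta_pos": [-13, 0, 0], "spin": 0},
    {"jaw": 0.7, "delta_pos": [-18, 0, 0], "spin": 0},
    {"jaw": 0.7, "delta_pos": [-20, 0, 2], "spin": 0},
    {"jaw": 0.7, "delta_pos": [-20, 0, 7], "spin": 0},
    {"jaw": 0.7, "delta_pos": [-20, 0, 13], "spin": 0},
    {"jaw": 0.7, "delta_pos": [-20, 0, 18], "spin": 0},
    {"jaw": 0.7, "delta_pos": [-20, 0, 22], "spin": 0}
  ]
}}

```text
time_s: 10.3
ee_pos: [536.1, -123.6, 210.8]
ee_rot: [179.7, 0.1, 101.7]
force: [0.3, 0.4, -3.9]
gripper_width: 39.7
```

```bash
python3 st.py 4
```

```text
t 10.3 pos [ 536.1 -123.6  210.8] [1.7966e+02 6.0000e-02 1.0172e+02] F [ 0.34  0.41 -3.88] along -0.2 lat 0.0 z0 113.1 w 39.65572646146181
top 331 103
scene 179 88
```

View pics/scene4c.png

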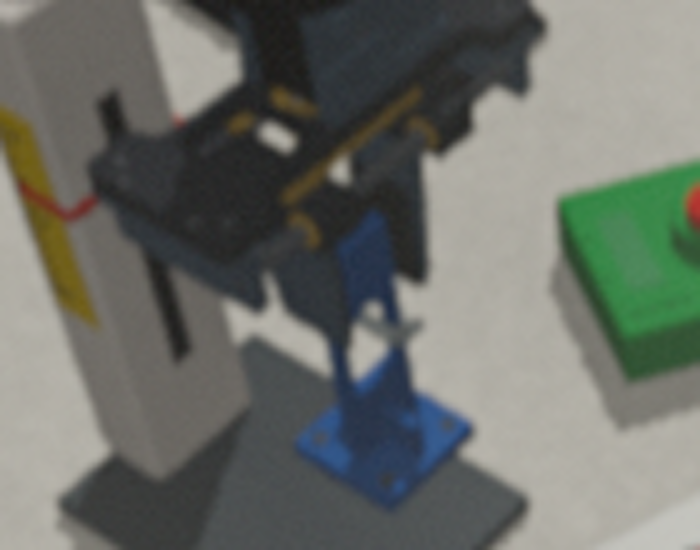

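{"method": "apply_moves", "body": {
  "plan": [
    {"jaw": 0.7, "delta_pos": [0, 0, 3], "spin": 0},
    {"jaw": 0.7, "delta_pos": [0, 0, 6], "spin": 0},
    {"jaw": 0.7, "delta_pos": [0, 0, 9], "spin": 0},
    {"jaw": 0.7, "delta_pos": [0, 0, 12], "spin": 0},
    {"jaw": 0.7, "delta_pos": [0, 0, 15], "spin": 0},
    {"jaw": 0.7, "delta_pos": [0, 0, 18], "spin": 0},
    {"jaw": 0.7, "delta_pos": [0, 0, 21], "spin": 0},
    {"jaw": 0.7, "delta_pos": [0, 0, 24], "spin": 0}
  ]
}}

```text
time_s: 11.4
ee_pos: [536.0, -123.5, 186.6]
ee_rot: [179.7, 0.0, 101.7]
force: [-0.9, 0.9, -0.9]
gripper_width: 39.6
```

```bash
python3 st.py 5; python3 -c "
from h import *
for i in range(4): cams.grab_frame('top');print(env.state()['force'].round(2))"
```

```text
t 11.4 pos [ 536.  -123.5  186.6] [1.7969e+02 5.0000e-02 1.0172e+02] F [-0.87  0.91 -0.91] along -0.1 lat -0.0 z0 88.9 w 39.592553599453844
top 331 103
scene 179 88
[-0.53  0.53 -0.21]
[-1.14  0.02 -1.07]
[-0.55  0.11 -1.45]
[-0.53 -0.46 -0.61]
```

View pics/scene5c.png

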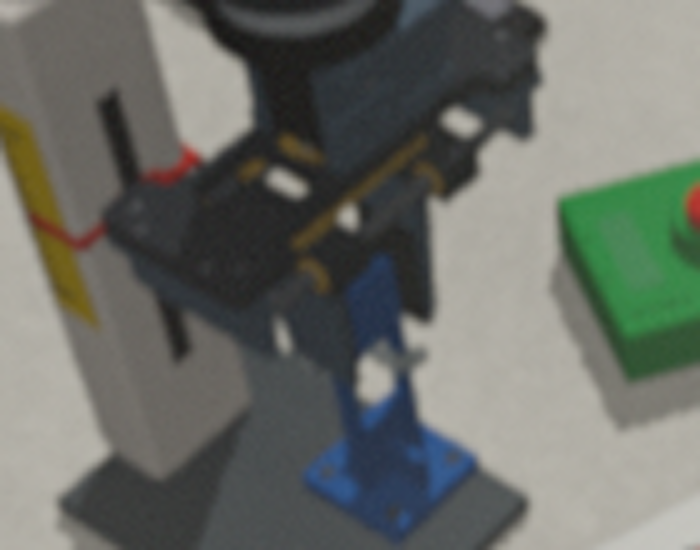

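{"method": "apply_moves", "body": {
  "plan": [
    {"jaw": 0.7, "delta_pos": [0, 0, 2], "spin": 0},
    {"jaw": 0.7, "delta_pos": [0, 0, 4], "spin": 0},
    {"jaw": 0.7, "delta_pos": [0, 0, 6], "spin": 0},
    {"jaw": 0.7, "delta_pos": [0, 0, 7], "spin": 0},
    {"jaw": 0.7, "delta_pos": [0, 0, 7], "spin": 0},
    {"jaw": 0.7, "delta_pos": [0, 0, 7], "spin": 0},
    {"jaw": 0.7, "delta_pos": [0, 0, 7], "spin": 0},
    {"jaw": 0.7, "delta_pos": [0, 0, 7], "spin": 0}
  ]
}}

```text
time_s: 12.7
ee_pos: [536.0, -123.6, 179.8]
ee_rot: [179.7, 0.0, 101.7]
force: [-1.5, -0.0, -0.6]
gripper_width: 39.7
```

```bash
python3 -c "
from h import *
f=[]
for i in range(8): cams.grab_frame('top');s=env.state();f.append(s['force'])
print(np.mean(f,0),np.std(f,0),s['ee_pos'],s['time_s'])"
```

```text
[-1.37607243e+00 -1.21949014e-03 -5.44531435e-02] [0.48908248 0.3634675  0.5208859 ] [ 535.97188601 -123.56493712  179.77454179] 13.1
```

{"method": "apply_moves", "body": {
  "plan": [
    {"jaw": 0.7, "delta_pos": [0, -1, 0], "spin": 0},
    {"jaw": 0.7, "delta_pos": [0, -2, 0], "spin": 0},
    {"jaw": 0.7, "delta_pos": [0, -3, 0], "spin": 0},
    {"jaw": 0.7, "delta_pos": [0, -3, 0], "spin": 0},
    {"jaw": 0.7, "delta_pos": [0, -3, 0], "spin": 0},
    {"jaw": 0.7, "delta_pos": [0, -3, 0], "spin": 0},
    {"jaw": 0.7, "delta_pos": [0, -3, 0], "spin": 0},
    {"jaw": 0.7, "delta_pos": [0, -3, 0], "spin": 0}
  ]
}}

```text
time_s: 14.1
ee_pos: [534.5, -124.1, 180.2]
ee_rot: [179.5, 0.1, 101.7]
force: [5.2, 1.4, -0.4]
gripper_width: 40.1
```

```bash
python3 -c "
from h import *
f=[]
for i in range(8): cams.grab_frame('scene');s=env.state();f.append(s['force'])
print(np.mean(f,0),np.std(f,0),s['ee_pos'],s['time_s'])"; python3 st.py 6
```

```text
[ 5.12146436  1.51159403 -0.28714935] [0.35769716 0.54349394 0.55188256] [ 534.46457308 -124.13923752  180.19951147] 14.5
t 14.5 pos [ 534.5 -124.1  180.2] [1.7951e+02 9.0000e-02 1.0171e+02] F [ 5.53  1.53 -0.65] along -0.4 lat -1.7 z0 82.5 w 39.72045711403204
top 331 103
scene 179 88
```

View pics/scene6c.png

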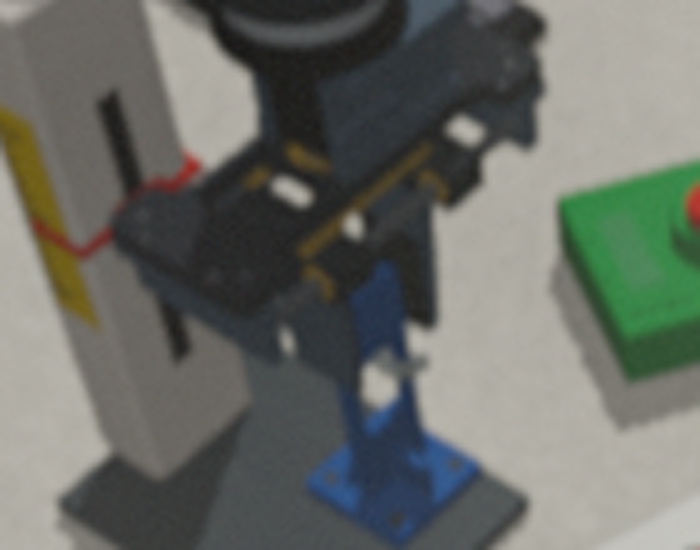

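{"method": "apply_moves", "body": {
  "plan": [
    {"jaw": 0.7, "delta_pos": [0, 0.5, 0], "spin": 0},
    {"jaw": 0.7, "delta_pos": [0, 1, 0], "spin": 0},
    {"jaw": 0.7, "delta_pos": [0, 1.2, 0], "spin": 0},
    {"jaw": 0.7, "delta_pos": [0, 1.2, 0], "spin": 0},
    {"jaw": 0.7, "delta_pos": [0, 1.2, 0], "spin": 0},
    {"jaw": 0.7, "delta_pos": [0, 1.2, 0], "spin": 0},
    {"jaw": 0.7, "delta_pos": [0, 1.2, 0], "spin": 0},
    {"jaw": 0.7, "delta_pos": [0, 1.2, 0], "spin": 0}
  ]
}}

```text
time_s: 15.6
ee_pos: [534.8, -124.0, 179.9]
ee_rot: [179.6, 0.1, 101.7]
force: [-2.7, -0.9, -1.1]
gripper_width: 39.7
```

```bash
python3 -c "
from h import *
f=[]
for i in range(8): cams.grab_frame('scene');s=env.state();f.append(s['force'])
print(np.mean(f,0),np.std(f,0),s['ee_pos'],s['ee_rot'],s['time_s'])"
```

```text
[-4.93981551 -1.77112006 -0.32145782] [0.63927369 0.51400309 0.29161684] [ 534.93046532 -123.98098565  179.96007761] [1.79613895e+02 7.15904344e-02 1.01719318e+02] 16.0
```

{"method": "apply_moves", "body": {
  "plan": [
    {"jaw": 0.7, "delta_pos": [0, -0.2, 0], "spin": 0},
    {"jaw": 0.7, "delta_pos": [0, -0.3, 0], "spin": 0},
    {"jaw": 0.7, "delta_pos": [0, -0.3, 0], "spin": 0},
    {"jaw": 0.7, "delta_pos": [0, -0.3, 0], "spin": 0},
    {"jaw": 0.7, "delta_pos": [0, -0.3, 0], "spin": 0},
    {"jaw": 0.7, "delta_pos": [0, -0.3, 0], "spin": 0},
    {"jaw": 0.7, "delta_pos": [0, -0.3, 0], "spin": 0},
    {"jaw": 0.7, "delta_pos": [0, -0.3, 0], "spin": 0}
  ]
}}

```text
time_s: 17.0
ee_pos: [534.8, -124.0, 180.0]
ee_rot: [179.6, 0.1, 101.7]
force: [-2.8, -1.0, 0.5]
gripper_width: 39.4
```

```bash
python3 -c "
from h import *
f=[]
for i in range(5): cams.grab_frame('scene');s=env.state();f.append(s['force'])
print(np.mean(f,0),np.std(f,0),s['ee_pos'],s['ee_rot'],s['time_s'])"
```

```text
[-2.07969234 -0.74532867 -0.42720107] [0.27905348 0.51729738 0.31452301] [ 534.84085499 -123.97968855  180.05897552] [1.79582385e+02 7.64368593e-02 1.01717499e+02] 17.25
```

{"method": "apply_moves", "body": {
  "plan": [
    {"jaw": 0.7, "delta_pos": [0, -0.2, 0], "spin": 0},
    {"jaw": 0.7, "delta_pos": [0, -0.2, 0], "spin": 0},
    {"jaw": 0.5, "delta_pos": [0, -0.2, 0], "spin": 0},
    {"jaw": 0.4, "delta_pos": [0, -0.2, 0], "spin": 0},
    {"jaw": 0.2, "delta_pos": [0, -0.2, 0], "spin": 0},
    {"jaw": 0, "delta_pos": [0, -0.2, 0], "spin": 0},
    {"jaw": 0, "delta_pos": [0, -0.2, 0], "spin": 0},
    {"jaw": 0, "delta_pos": [0, -0.2, 0], "spin": 0}
  ]
}}

```text
time_s: 18.25
ee_pos: [534.7, -124.0, 180.1]
ee_rot: [179.6, 0.1, 101.7]
force: [-0.2, -0.0, 0.1]
gripper_width: 90.3
```

```bash
python3 st.py 7; python3 ovw.py 534.8 -124 101.7 7
```

```text
t 18.25 pos [ 534.7 -124.   180.1] [1.7958e+02 8.0000e-02 1.0172e+02] F [-0.15 -0.04  0.09] along -0.3 lat -1.4 z0 82.4 w 90.26917989368681
top 331 103
scene 179 88
t 18.35 pos [ 534.6 -124.1  180. ] rot [1.7959e+02 7.0000e-02 1.0171e+02] F [ 0.09 -0.1   0.36] w 90.9
delta [ 0.1 -0.4 83. ] spin 0.0
0.97 [280.8, 169.1, 360.3, 267.9]
198 93
```

View pics/scene7c.png

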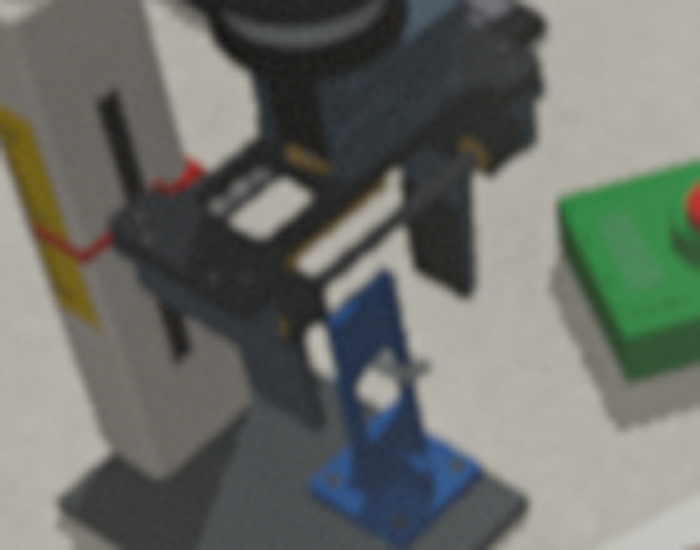

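View pics/w7.png

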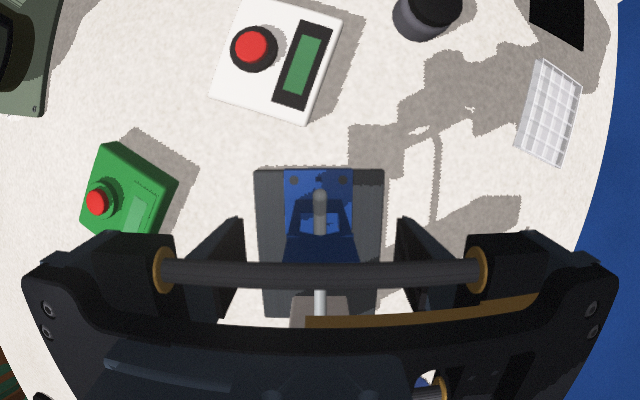

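The bracket hangs free on the hook: the wrist view shows the wire at (320,200) through the window, and the force is about 0. Next I retreat straight up and locate the button.

{"method": "apply_moves", "body": {
  "plan": [
    {"jaw": 0, "delta_pos": [0, 0, -4], "spin": 0},
    {"jaw": 0, "delta_pos": [0, 0, -12], "spin": 0},
    {"jaw": 0, "delta_pos": [0, 0, -24], "spin": 0},
    {"jaw": 0, "delta_pos": [0, 0, -38], "spin": 0},
    {"jaw": 0, "delta_pos": [0, 0, -55], "spin": 0},
    {"jaw": 0, "delta_pos": [0, 0, -75], "spin": 0},
    {"jaw": 0, "delta_pos": [0, 0, -95], "spin": 0},
    {"jaw": 0, "delta_pos": [0, 0, -110], "spin": 0}
  ]
}}

```text
time_s: 19.45
ee_pos: [534.1, -124.1, 291.9]
ee_rot: [179.5, 0.1, 101.7]
force: [0.4, 0.1, -0.2]
gripper_width: 91.3
```

```bash
python3 - <<'E'
from h import *
delta((445,-30,200),101.7)
c=P("wrist");im=cams.grab_frame("wrist")[:,:,::-1];cv2.imwrite("pics/w8.png",im)
s=env.state();Rt=R.from_euler("xyz",s["ee_rot"],degrees=True).as_matrix()
K,Rm,t=c;C=-Rm.T@t;off=Rt.T@(C-s["ee_pos"]);Rrel=Rm@Rt
def cam(pos,rot):
    Q=R.from_euler("xyz",rot,degrees=True).as_matrix();RR=Rrel@Q.T;CC=np.array(pos)+Q@off;return K,RR,-RR@CC
poses={"h1":cam([454.5,-39,329.9],[179.74,.03,101.72]),"w7":cam([534.6,-124.1,180],[179.59,.07,101.71]),"w8":c}
obs=[]
def red(f,near):
    i=cv2.imread(f);m=((i[:,:,2]>120)&(i[:,:,1]<80)&(i[:,:,0]<80)).astype(np.uint8)
    n,l,st,ce=cv2.connectedComponentsWithStats(m)
    return [(ce[k].round(1),st[k].tolist()) for k in range(1,n) if st[k,4]>30]
for k in ["h1","w7","w8","top0","scene0"]: print(k,red(f"pics/{k}.png",0))
E
```

```text
t 19.45 pos [ 534.1 -124.1  291.9] rot [1.7949e+02 1.2000e-01 1.0172e+02] F [ 0.36  0.07 -0.19] w 91.3
delta [110.4 -68.9  91. ] spin 0.0
h1 [(array([316.5, 137.6]), [306, 127, 22, 22, 374]), (array([192.6, 231.6]), [186, 228, 15, 8, 85])]
w7 [(array([250.2,  46.2]), [235, 31, 32, 32, 780]), (array([ 94.9, 202.3]), [86, 190, 18, 25, 331])]
w8 [(array([268.4,  64.6]), [257, 53, 24, 24, 427]), (array([140.3, 182. ]), [133, 173, 16, 19, 246]), (array([291.4, 321.1]), [286, 319, 19, 9, 58])]
top0 [(array([343.4, 208.8]), [340, 206, 7, 6, 31])]
scene0 [(array([321.3, 128.7]), [317, 125, 10, 8, 63]), (array([323. , 201.7]), [317, 198, 12, 9, 83]), (array([137.2, 228.5]), [130, 216, 16, 27, 258])]
```

View pics/w8.png

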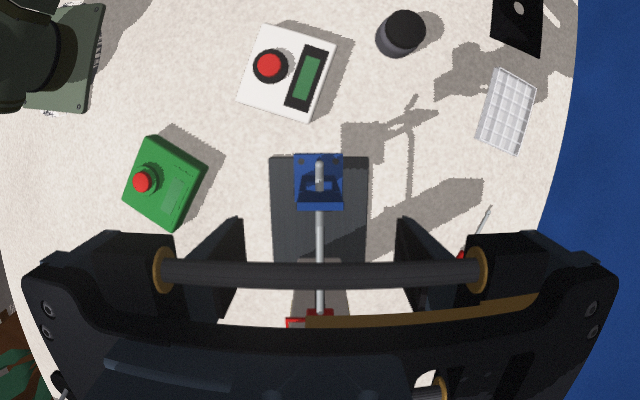

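```bash
python3 - <<'E'
from h import *
s=env.state();Rt=R.from_euler("xyz",s["ee_rot"],degrees=True).as_matrix()
c=P("wrist");K,Rm,t=c;C=-Rm.T@t;off=Rt.T@(C-s["ee_pos"]);Rrel=Rm@Rt
def cam(pos,rot):
    Q=R.from_euler("xyz",rot,degrees=True).as_matrix();RR=Rrel@Q.T;CC=np.array(pos)+Q@off;return K,RR,-RR@CC
o=[ray("wrist",(316.5,137.6),cam([454.5,-39,329.9],[179.74,.03,101.72])),ray("wrist",(250.2,46.2),cam([534.6,-124.1,180],[179.59,.07,101.71])),ray("wrist",(268.4,64.6),c)]
print(tri(o),tri(o[:2]));
for a,d in o: print((a+d*(55-a[2])/d[2]).round(1))
X=tri(o)[0];delta((X[0],X[1]-15,150),101.7)
E
```

```text
(array([442.70079451,   3.5058151 ,  58.59602622]), [np.float64(0.21047097164095163), np.float64(0.5907565313559103), np.float64(0.7942948693668931)]) (array([442.40067186,   3.50615993,  59.44525399]), [np.float64(0.12388786750121011), np.float64(0.1238878675012559)])
[442.5   3.3  55. ]
[441.2   4.3  55. ]
[442.8   3.9  55. ]
t 19.5 pos [ 534.9 -124.3  293.6] rot [179.31   0.2  101.72] F [ 1.31 -0.33  1.06] w 91.1
delta [129.7 -69.1 142.4] spin 0.0
```

{"method": "apply_moves", "body": {
  "plan": [
    {"jaw": 0, "delta_pos": [15, -7, 0], "spin": 0},
    {"jaw": 0, "delta_pos": [40, -18, 0], "spin": 0},
    {"jaw": 0.3, "delta_pos": [70, -32, 10], "spin": 0},
    {"jaw": 0.6, "delta_pos": [100, -48, 40], "spin": 0},
    {"jaw": 1, "delta_pos": [122, -60, 80], "spin": 0},
    {"jaw": 1, "delta_pos": [130, -65, 115], "spin": 0},
    {"jaw": 1, "delta_pos": [130, -66, 140], "spin": 0},
    {"jaw": 1, "delta_pos": [130, -66, 150], "spin": 0}
  ]
}}

```text
time_s: 20.5
ee_pos: [443.6, -9.9, 140.8]
ee_rot: [179.5, 0.1, 101.8]
force: [0.6, 0.3, -0.5]
gripper_width: 33.8
```

```bash
python3 - <<'E'
from h import *
delta((442.6,3.5,75),101.7)
c=P("wrist");im=cams.grab_frame("wrist")[:,:,::-1];cv2.imwrite("pics/w9.png",im)
print(proj("wrist",[[442.6,3.5,59],env.state()["ee_pos"]],c))
E
python3 st.py 9
```

```text
t 20.5 pos [443.6  -9.9 140.8] rot [1.7953e+02 1.4000e-01 1.0175e+02] F [ 0.58  0.31 -0.52] w 33.8
delta [13.5  1.2 65.8] spin 0.001
[[320.77444943 189.16471345]
 [319.82827609 242.77245943]]
t 20.55 pos [443.9 -10.1 140.5] [1.7954e+02 1.4000e-01 1.0174e+02] F [-2.24 -0.19 -0.65] along 129.6 lat -67.2 z0 42.8 w 30.21962566190776
top 331 103
scene 179 88
```

View pics/w9.png

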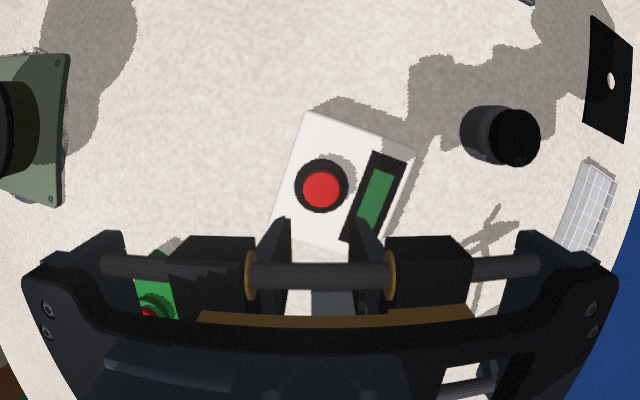

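View pics/scene9c.png

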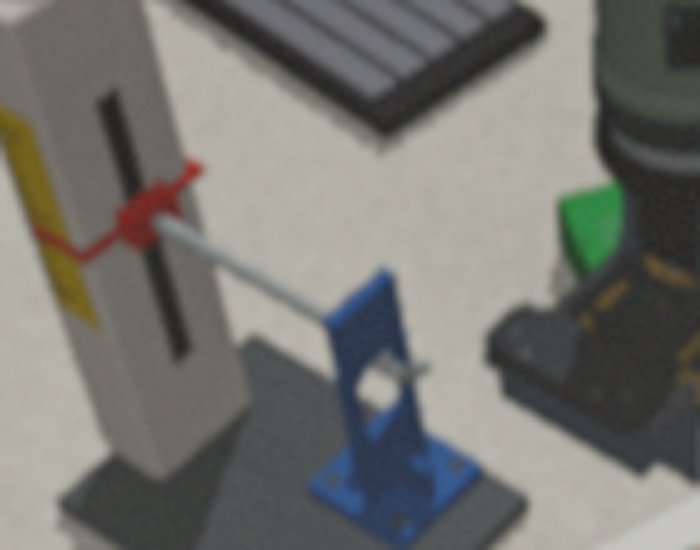

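The bracket hangs clear in the scene crop. The button's predicted pixel (321,189) matches the wrist picture. I move above it and check that the bracket is still.

{"method": "apply_moves", "body": {
  "plan": [
    {"jaw": 1, "delta_pos": [8, 1, 15], "spin": 0},
    {"jaw": 1, "delta_pos": [13.5, 1.2, 35], "spin": 0},
    {"jaw": 1, "delta_pos": [13.5, 1.2, 52], "spin": 0},
    {"jaw": 1, "delta_pos": [13.5, 1.2, 62], "spin": 0},
    {"jaw": 1, "delta_pos": [13.5, 1.2, 66], "spin": 0},
    {"jaw": 1, "delta_pos": [13.5, 1.2, 66], "spin": 0},
    {"jaw": 1, "delta_pos": [13.5, 1.2, 66], "spin": 0},
    {"jaw": 1, "delta_pos": [13.5, 1.2, 66], "spin": 0}
  ]
}}

```text
time_s: 21.65
ee_pos: [445.2, 2.9, 76.9]
ee_rot: [179.3, 0.2, 101.7]
force: [-0.0, 0.0, 0.2]
gripper_width: 0.5
```

```bash
python3 - <<'E'
from h import *
fs=[]
for i in range(12): fs.append(cams.grab_frame("scene").astype(float))
ref=cv2.imread("pics/scene9.png")[:,:,::-1].astype(float)
box=np.s_[88:198,179:270]
# noise level and blue centroid
for f in [ref]+fs[::3]:
    m=(f[box][:,:,2]>f[box][:,:,0]+40);ys,xs=np.nonzero(m);print(m.sum(),xs.mean().round(2),ys.mean().round(2),np.abs(f-fs[0])[box].mean().round(2))
delta((442.6,3.5,59),101.7)
c=P("wrist");im=cams.grab_frame("wrist")[:,:,::-1];cv2.imwrite("pics/w10.png",im[80:330,150:490])
E
```

```text
337 76.68 90.92 2.02
355 76.8 91.13 0.0
355 76.85 91.13 0.99
359 76.86 91.33 1.0
358 76.82 91.15 0.99
t 22.25 pos [444.9   3.   76.5] rot [179.33   0.19 101.72] F [-0.11  0.14 -0.38] w -0.0
delta [ 1.  -2.3 17.4] spin 0.0
```

View pics/w10.png

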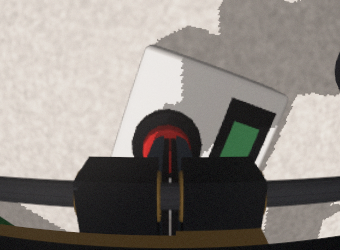

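{"method": "apply_moves", "body": {
  "plan": [
    {"jaw": 1, "delta_pos": [0.5, -1, 2], "spin": 0},
    {"jaw": 1, "delta_pos": [1, -2, 5], "spin": 0},
    {"jaw": 1, "delta_pos": [1, -2, 8], "spin": 0},
    {"jaw": 1, "delta_pos": [1, -2, 11], "spin": 0},
    {"jaw": 1, "delta_pos": [1, -2, 12], "spin": 0},
    {"jaw": 1, "delta_pos": [1, -2, 12], "spin": 0},
    {"jaw": 1, "delta_pos": [1, -2, 12], "spin": 0},
    {"jaw": 1, "delta_pos": [1, -2, 12], "spin": 0}
  ]
}}

```text
time_s: 23.3
ee_pos: [442.9, 3.5, 64.5]
ee_rot: [179.3, 0.2, 101.7]
force: [0.3, -0.2, 0.2]
gripper_width: 0.1
```

{"method": "apply_moves", "body": {
  "plan": [
    {"jaw": 1, "delta_pos": [0, 0, 0], "spin": 0},
    {"jaw": 1, "delta_pos": [0, 0, 0], "spin": 0},
    {"jaw": 1, "delta_pos": [0, 0, 0], "spin": 0},
    {"jaw": 1, "delta_pos": [0, 0, 0], "spin": 0},
    {"jaw": 1, "delta_pos": [0, 0, 0], "spin": 0},
    {"jaw": 1, "delta_pos": [0, 0, 0], "spin": 0},
    {"jaw": 1, "delta_pos": [0, 0, 0], "spin": 0},
    {"jaw": 1, "delta_pos": [0, 0, 0], "spin": 0}
  ]
}}

```text
time_s: 24.3
ee_pos: [442.9, 3.5, 64.5]
ee_rot: [179.3, 0.2, 101.7]
force: [0.6, -0.4, -0.5]
gripper_width: 0.5
```

```bash
python3 - <<'E'
from h import *
box=np.s_[88:198,179:270];F=[]
for i in range(18):
    f=cams.grab_frame("scene").astype(float)
    m=(f[box][:,:,2]>f[box][:,:,0]+40);ys,xs=np.nonzero(m);print(m.sum(),xs.mean().round(2),ys.mean().round(2),end="; ");F.append(env.state()["force"])
print(np.mean(F,0))
delta((442.6,3.5,59),101.7)
E
python3 st.py 11
```

```text
358 76.81 91.37; 353 76.81 91.33; 354 76.77 91.41; 351 76.77 91.14; 355 76.77 91.25; 354 76.82 91.29; 361 76.79 91.3; 358 76.79 91.28; 352 76.72 91.09; 354 76.81 91.2; 355 76.73 91.17; 358 76.86 91.15; 350 76.75 91.1; 355 76.78 91.2; 354 76.8 91.27; 356 76.79 91.28; 359 76.89 91.16; 360 76.9 91.39; [0.08499444 0.01823376 0.12434811]
t 25.2 pos [442.9   3.5  64.6] rot [179.32   0.2  101.72] F [-0.62 -0.38 -0.21] w 0.4
delta [ 0.  -0.4  5.5] spin 0.0
t 25.2 pos [442.9   3.5  64.6] [179.32   0.2  101.72] F [-0.62 -0.38 -0.21] along 143.2 lat -65.4 z0 -33.1 w 0.4106866694124354
top 331 103
scene 179 88
```

View pics/scene11.png

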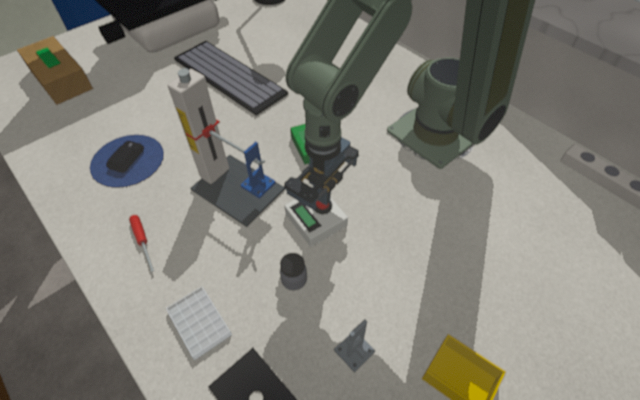

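The bracket's centroid stays within about 0.1 px over 0.9 s, so it is still. Pressing now.

{"method": "apply_moves", "body": {
  "plan": [
    {"jaw": 1, "delta_pos": [0, 0, 2], "spin": 0},
    {"jaw": 1, "delta_pos": [0, 0, 4], "spin": 0},
    {"jaw": 1, "delta_pos": [0, 0, 5], "spin": 0},
    {"jaw": 1, "delta_pos": [0, 0, 6], "spin": 0},
    {"jaw": 1, "delta_pos": [0, 0, 7], "spin": 0},
    {"jaw": 1, "delta_pos": [0, 0, 8], "spin": 0},
    {"jaw": 1, "delta_pos": [0, 0, 9], "spin": 0},
    {"jaw": 1, "delta_pos": [0, 0, 9], "spin": 0}
  ]
}}

```text
time_s: 26.3
ee_pos: [443.1, 3.5, 56.2]
ee_rot: [179.3, 0.2, 101.7]
force: [-1.8, 0.6, 10.7]
gripper_width: 0.6
```

{"method": "apply_moves", "body": {
  "plan": [
    {"jaw": 1, "delta_pos": [0, 0, 0.5], "spin": 0},
    {"jaw": 1, "delta_pos": [0, 0, 1], "spin": 0},
    {"jaw": 1, "delta_pos": [0, 0, 1], "spin": 0},
    {"jaw": 1, "delta_pos": [0, 0, 1], "spin": 0},
    {"jaw": 1, "delta_pos": [0, 0, 1], "spin": 0},
    {"jaw": 1, "delta_pos": [0, 0, 1], "spin": 0},
    {"jaw": 1, "delta_pos": [0, 0, 1], "spin": 0},
    {"jaw": 1, "delta_pos": [0, 0, 1], "spin": 0}
  ]
}}

```text
time_s: 27.3
ee_pos: [443.1, 3.5, 56.1]
ee_rot: [179.3, 0.2, 101.7]
force: [-3.4, -0.0, 13.3]
gripper_width: 0.5
```

```bash
python3 - <<'E'
from h import *
im=cams.grab_frame("scene")[:,:,::-1];crop(im,275,170,365,250,7,"pics/press.png")
im=cams.grab_frame("wrist")[:,:,::-1];crop(im,250,130,400,260,5,"pics/pressw.png")
E
```

```text
(no output)
```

View pics/press.png

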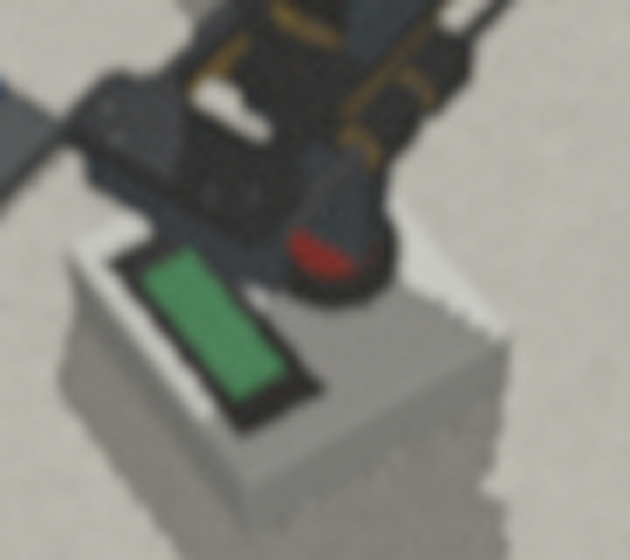

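View pics/pressw.png

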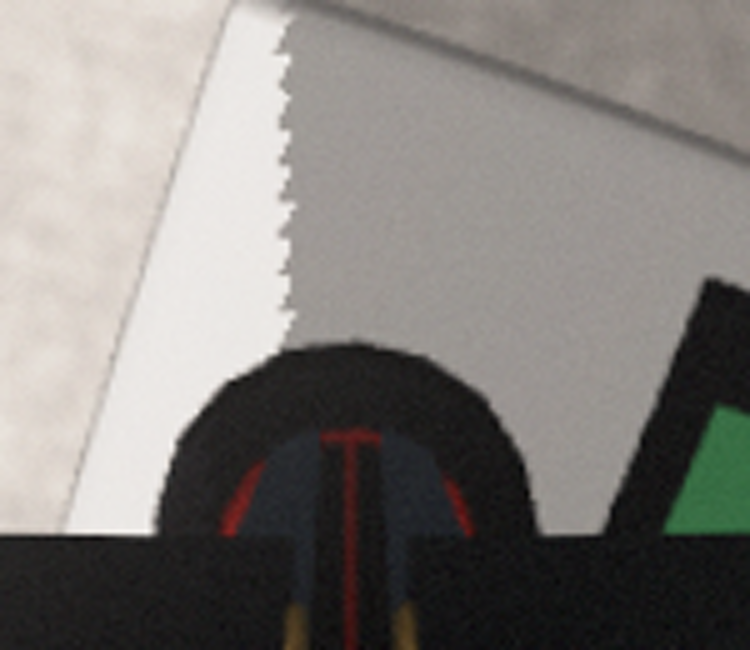

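{"method": "apply_moves", "body": {
  "plan": [
    {"jaw": 1, "delta_pos": [0, 0, -1], "spin": 0},
    {"jaw": 1, "delta_pos": [0, 0, -2], "spin": 0},
    {"jaw": 1, "delta_pos": [0, 0, -3], "spin": 0},
    {"jaw": 1, "delta_pos": [0, 0, -3], "spin": 0},
    {"jaw": 1, "delta_pos": [0, 0, -3], "spin": 0},
    {"jaw": 1, "delta_pos": [0, 0, -3], "spin": 0},
    {"jaw": 1, "delta_pos": [0, 0, -3], "spin": 0},
    {"jaw": 1, "delta_pos": [0, 0, -3], "spin": 0}
  ]
}}

```text
time_s: 28.4
ee_pos: [443.1, 3.6, 59.1]
ee_rot: [179.3, 0.2, 101.7]
force: [-0.1, 0.6, 3.0]
gripper_width: 0.3
```

```bash
python3 - <<'E'
from h import *
f=[]
for i in range(5): cams.grab_frame("scene");s=env.state();f.append(s["force"])
print(np.mean(f,0),s["ee_pos"],s["time_s"])
E
```

```text
[-0.34684809 -0.10568017  3.13498364] [443.08881713   3.53954719  59.15539596] 28.65
```

At 3 mm above the stop the force is 3.1 N. That fits the button spring, which gives 5 N at full travel, so the press did reach the bottom. Retreating now.

{"method": "apply_moves", "body": {
  "plan": [
    {"jaw": 1, "delta_pos": [0, 0, -3], "spin": 0},
    {"jaw": 1, "delta_pos": [0, 0, -8], "spin": 0},
    {"jaw": 1, "delta_pos": [0, 0, -18], "spin": 0},
    {"jaw": 1, "delta_pos": [0, 0, -35], "spin": 0},
    {"jaw": 1, "delta_pos": [0, 0, -55], "spin": 0},
    {"jaw": 1, "delta_pos": [0, 0, -75], "spin": 0},
    {"jaw": 1, "delta_pos": [0, 0, -90], "spin": 0},
    {"jaw": 1, "delta_pos": [-5, 0, -95], "spin": 0}
  ]
}}

```text
time_s: 29.65
ee_pos: [443.3, -1.3, 155.4]
ee_rot: [179.2, 0.2, 101.8]
force: [-0.5, -0.3, -1.2]
gripper_width: 0.7
```

```bash
python3 st.py 12; python3 - <<'E'
from h import *
cv2.imwrite("pics/w12.png",cams.grab_frame("wrist")[:,:,::-1])
E
```

```text
t 29.65 pos [443.3  -1.3 155.4] [179.16   0.24 101.75] F [-0.54 -0.3  -1.2 ] along 138.4 lat -66.0 z0 57.7 w 0.7480018556771992
top 331 103
scene 179 88
```

View pics/scene12.png

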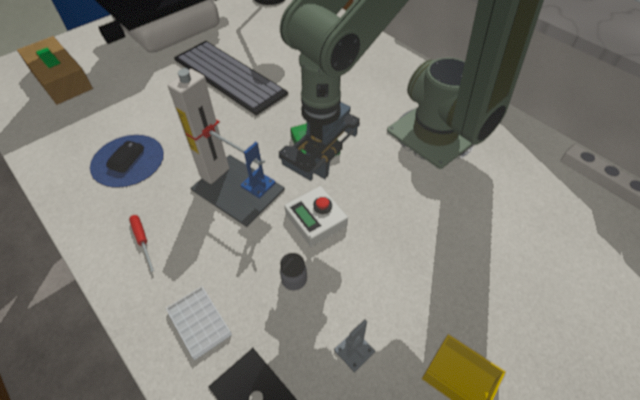

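View pics/w12.png

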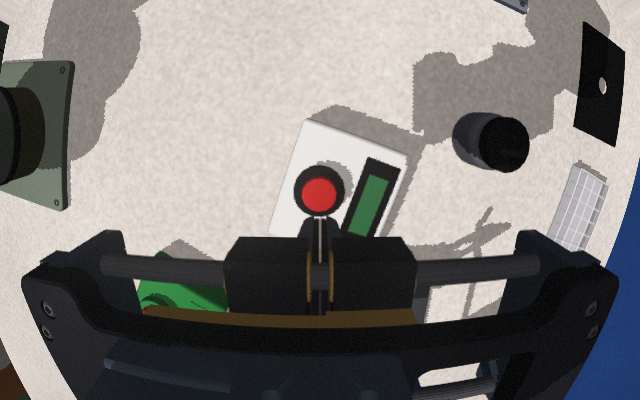

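The scene view shows the blue bracket hanging at (258,170), the grey one standing at (355,345) and the button up at (322,204). The arm touches nothing, so I'm handing in.

```bash
python3 -c "
from workcell import env
print(env.job_done(),env.state()['time_s'])"
```

```text
the job is handed in; nothing more can be done
the job is handed in; nothing more can be done
```

The blue bracket is hanging by its window from the scale hook. The record button was pressed once, after the bracket hung still, and the job was handed in at about 30 s of the 58 s allowed.

- **Hanging:** I gripped the blue bracket by its tab and slid the window over the hook. I lowered it about 23 mm onto the spring, well short of the 65 mm stop, until the wrist force was about 0, then let go. Before letting go there was a sideways force on the wrist of up to about 5 N. I reduced it to about 2 N, and the bracket did not visibly move when released.
- **Stillness:** before pressing, the bracket's position in the scene pictures varied by only about 0.1 to 0.2 px over 0.9 s.
- **Button:** I pressed it to its stop at 13 N. The tool stopped moving as the force rose, and 3 mm above the stop it read 3.1 N, which fits the button's spring. The first position estimates put the button top at 48–61 mm; contact showed it at about 62 mm.
- **Final check:** the last pictures show the blue bracket hanging, the grey bracket and green look-alike untouched, the button back up, and the arm clear. The last force reading was −1.2 N vertically with the arm in free air, which I took as noise.

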